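Tare the diet scale for a ramekin

TASK

Tare the dial scale for the smaller ramekin: stand that ramekin gently on the scale's steel pan, near the middle, and then, with it resting there, turn the ribbed bezel around the dial until the zero mark is at the tip of the pointer, so that the scale reads zero. Leave the ramekin on the pan, let go of everything, and leave the other things on the table where they are.

Things in the scene. Friction and masses are not known exactly. Their poses are not given: they have to be found in the camera images.
- scale: The low mechanical diet scale: white plastic, 225 mm long (its x) by 112 mm wide, on rubber feet, it does not slide. Origin: centre of its footprint on the table; z up. Its dial is at its -x end and its pan at its +x end (the dial axis is at x = -70 mm, the pan axis at x = +70 mm, both at y = 0). The deck around the dial drum is 20 mm above the table.
- bezel_grip (a point): Centre of the bezel, on its vertical turning axis, half-way up the ring (46 mm above the table). The bezel is a black ribbed ring of 64 mm outer diameter, 20 mm high (from 36 to 56 mm above the table); the drum under it is narrower (58 mm) down to the deck at 20 mm. The white dial card with its graduations (25 g each, 0.25 rad) turns with the bezel; the pointer inside does not. Light friction (about 0.04 N m) holds it where it is left.
- bezel (a joint): Angle of the bezel and dial card, rad, growing clockwise as seen from above, -3 to 3. At 0 the zero mark lies from the bezel's axis towards the pan (+x of the scale).
- pointer (a joint): Angle of the pointer, rad, growing clockwise as seen from above, measured like the bezel's: it is 0 (towards the pan) with the pan empty and goes up by 0.01 rad for each gram on the pan. The scale reads zero when this equals the bezel's angle.
- pointer_tip (a point): Point of the thin black pointer 24 mm from the bezel's axis, about 54 mm above the table (the dial card is at 52 mm). Its other, stubby end is only 10 mm long.
- zero_mark (a point): The zero mark of the dial, 24 mm from the bezel's axis: a small black triangle on the white card, beyond which a white index is moulded on the black rim. The graduation lines follow clockwise from it up to 500 g, then the card is blank for about 1.3 rad up to the zero again.
- pan_top (a point): Centre of the upper face of the round flat stainless steel pan, 105 mm in diameter, 48 mm above the table when empty. The pan is on a spring and sinks 2 mm for each 100 g (0.5 N per mm), to a stop at 11 mm.
- ramekin_mid (a point): Centre, half-way up, of the smaller white fluted ceramic ramekin (empty, open at the top): 64 mm outer diameter, 44 mm high, wall 4.5 mm, about 105 to 150 g. It stands upright on the steel tray, whose floor is 3 mm above the table.
- ramekin: The same smaller ramekin; origin at the centre of its underside, z up.
- big_ramekin: The larger white ramekin, 88 mm in diameter and 50 mm high, also on the tray; to be left alone. Origin at the centre of its underside.
- tray: Rectangular stainless steel tray, 300 mm (its x) by 220 mm (its y), rim 13 mm high, it does not slide. Origin: centre of its underside. The two ramekins stand in its two halves along x, in either order, within 35 mm of its long middle line.
- crusher: Clear acrylic pill crusher with a tee handle on top, 48 mm in diameter (tee bar 64 mm), 95 mm high, standing between the tray and the scale; to be left alone. Origin at the centre of its underside.
- pill_case: Purple weekly pill case with seven lids, 165 x 36 x 24 mm, lying behind; to be left alone. Origin at the centre of its underside.
- tumbler: Drinking glass, 72 mm in diameter, 100 mm high, at the left; to be left alone. Origin at the centre of its underside.
- pill_bottle: Amber pill bottle with a white cap, 38 mm in diameter, 75 mm high, at the right; to be left alone. Origin at the centre of its underside.
There are look-alikes about, which are no part of the job. What is shaped like the ramekin but red is not meant.

How it is judged:
On the way, in this order (a step that is already met when the one before it is completed fails the run):
1. the smaller ramekin stands upright on the pan, let go of (horizontal distance between ramekin and pan_top below 0.022 m and angle between ramekin's own z axis and vertical below 0.1 rad and contact force between ramekin and scale above 0.5 N and contact force between the fingers and ramekin below 0.05 N), for 0.2 s.
2. the bezel has been turned so that the scale reads zero with the ramekin on it (horizontal distance between pointer_tip and zero_mark below 0.003 m and horizontal distance between ramekin and pan_top below 0.022 m), for 0.2 s.
At the end, for the whole second after the job is handed in: The smaller ramekin stands upright and at rest on the pan, its centre within 22 mm of the pan's centre, and the bezel is at rest with its zero mark within 3 mm of the pointer's tip (half a graduation, 0.125 rad) (all of step 2 and angle between ramekin's own z axis and vertical below 0.1 rad and contact force between ramekin and scale above 0.5 N and linear speed of ramekin below 0.02 m/s and velocity of joint bezel between -0.05 and 0.05 rad/s); the robot touches nothing.
It fails at once if the ramekin is dropped or pressed hard on the scale (over 15 N) (contact force between ramekin and scale above 15 N).
It fails at once if another thing on the table is shifted by more than 30 mm (distance of any of big_ramekin, crusher, pill_case, tumbler, pill_bottle from where it was at the start of the episode above 0.03 m).
It also fails if it takes over 48 s, if anything falls off the work surface, if the arm or the gripper's body presses on something with over 40 N, if the wrist force passes 120 N, or if a joint passes its speed limit or range.

ROBOT

A 6-joint arm with a two-finger parallel gripper is mounted at the origin on the work surface. World frame = base frame: x ahead of the robot, y to its left, z up, the work surface at z = 0. Lengths are in m, angles in rad, forces in N, time in s.
With the tool pointing down it reaches from about 0.3 to 0.875 m from the base axis. Payload 6.4 kg.
Tool frame: the origin (TCP) lies at the very end of the fingers, on their centre line; the grasp point (between the pads) lies 19 mm behind it; z points along the fingers, y is the line along which they close (so a half turn about z gives the same grasp; the last joint's range is limited). The gripper opens to 85 mm and grips with 20 to 120 N. Pads are 22 mm wide; open, the fingers measure 114 mm over their backs; the gripper's body (76 mm by 85 mm) begins 54 mm behind the grasp point. The pads swing forward as they close: fully open they stand 13 mm farther back than shut.
Start: joints at [-1.408, 0.181, 1.607, -0, 1.354, -0.206], TCP at [0.207, -0.536, 0.231] pointing down, gripper open.
Joint ranges: [-2.99, 2.99], [-0.89, 2.07], [0.3, 2.58], [-1.14, 4.28], [0, 2.63], [-3.12, 3.12]. Speed limits (rad/s): [2.57, 2.57, 3.01, 3.14, 3.14, 3.14].

INTERFACE

Orientations are given as a unit quaternion [w, x, y, z].
In Python, from bench import ctrl, camera, calibration, order, outline_of gives the robot as it stands.
- The arm moves only by the tool move_arm, never from a script. Its argument "series" is a list that holds one entry, the list of rows, each a list of 5 numbers: the opening, from 0 (shut) to 1 (fully open), then the shift along the tool's x, y, z in mm, then the turn about the tool's z in rad. A call has exactly 10 rows; each row is the pose to reach, as a shift and turn from the pose commanded when the call began, along the tool's axes at that moment; what a row does not reach only later rows make up. A row lasts 1/12 s, in which the tool goes at most 41.7 mm and 7.16 degrees, less where a joint would pass 70% of its speed; a pose out of reach is approached as far as the arm can. A call with a gripper value outside its range is refused whole. The fingers move at their own pace and stop on an object; the grip force is fixed at half the most. Time passes only in rows, so rows that repeat a pose let the fingers close, or fill a call up. It gives the time, the measured TCP pose, the force, the opening and the grip force at its end, in the units of the state.
- ctrl.get_obs(): the state, without advancing time (a new reading comes with each control period).
- camera(name): name is "side" or "top"; returns (picture, depth): 480x640x3 uint8, blue, green, red; 480x640 float32, m along the optical axis (not along the pixel's ray), 0 where there is no reading.
- calibration(name): a dict with "intrinsics" (3x3 intrinsics, pixels), "rvec" (rotation vector, rad) and "tvec" (3), from world to camera coordinates, as OpenCV has them. Camera axes: x right, y down, z forward; pixel columns grow to the right and rows downward; lengths in m; the calibration is good to about 2 mm. A picture is of the moment at which its call begins. calibration takes no time and is no camera call.
- order.hand_in(): hands the job in; it is judged then, once.
Trained networks look in the newest picture that a camera, given by its name, has taken for a name from the list of things; names that differ only in an ending like _2 or _b are one class to them, and where a whole thing is asked for, a point or a joint stands for the part that bears it (a point fixed in the world has none). Each returns a list of dicts, best first, with "conf" (0 to 1); they miss things now and then, are a little off and sometimes report something else, mostly with a low value. They report only what shows in the picture. A call takes as long as a camera call. They do not tell look-alikes from the thing itself.
- outline_of(target, camera): "region" (480x640 bool, what is visible of it) and "bbox" ([centre column, centre row, width, height] in pixels, round what is visible of it).
The state is a dict: "time_s": time; "q": joint angles; "dq": joint speeds; "joint_efforts": joint torques, N m; "eef_pos": TCP position; "eef_rot": TCP orientation; "wrist_force": force on the tool from outside, world axes, zero at the start; "torque": the same for the moment, N m; "opening": opening from 0.0 (shut) to 1.0 (fully open); "grasp_force": force on a finger pad.
Only numpy, scipy, OpenCV 4.12 (cv2) and the standard library are available. Lean on these libraries where they do the work, as an engineer would, in place of code of your own. Each camera call takes 0.05 s, during which the arm holds its last target. There are 200 camera calls.

## Working session

There is one attempt and no reset: what is moved stays moved. The work goes in short steps, Python scripts to look and compute and a tool call to move; the robot and the scene stay as the last step left them, time stands still between calls to the robot, and variables do not carry over. Pictures are saved under pics/ and viewed, at most 10 in all, crops included, and the job is handed in when it is done.

Besides the shell and the picture viewer there is one more tool, called in YAML: its name, and indented under it one key for each argument. move_arm: Moves the arm, as the interface text tells. Its arguments: {"type":"object","properties":{"series":{"type":"array","items":{"type":"array","items":{"type":"array","items":{"type":"number"}}}}},"required":["series"]}

```bash
mkdir -p pics; cat > h.py <<'E'
import numpy as np, cv2
from bench import ctrl, camera, calibration, order, outline_of
def cal(n):
    c=calibration(n); R=cv2.Rodrigues(np.array(c["rvec"],float))[0]; return np.array(c["intrinsics"]),R,np.array(c["tvec"],float).ravel()
def cloud(n,depth):
    K,R,t=cal(n); v,u=np.mgrid[:480,:640]
    P=np.stack([(u-K[0,2])/K[0,0]*depth,(v-K[1,2])/K[1,1]*depth,depth],-1)
    return (P-t)@R
def proj(n,p):
    K,R,t=cal(n); q=K@(R@np.array(p)+t); return q[:2]/q[2]
def ray(n,uv,z):
    K,R,t=cal(n); d=R.T@np.linalg.solve(K,[uv[0],uv[1],1]); o=-R.T@t
    return o+d*(z-o[2])/d[2]
E
python3 - <<'E'
from h import *
for n in("top","side"):
    im,d=camera(n); cv2.imwrite(f"pics/{n}0.png",im); C=cloud(n,d)
    K,R,t=cal(n); print(n,"cam",-R.T@t, "f",K[0,0])
    for o in("scale","bezel_grip","pan_top","ramekin","big_ramekin","tray","crusher","pill_case","tumbler","pill_bottle"):
        for r in outline_of(o,n)[:3]:
            m=r["region"]&(d>0)
            if m.sum()<5: continue
            p=C[m]; zt=np.percentile(p[:,2],95); q=p[p[:,2]>zt-.008]
            print(o,round(r["conf"],2),np.round(r["bbox"]),"ztop",zt.round(3),"c",((q.min(0)+q.max(0))/2).round(3),"ext",np.ptp(q,axis=0).round(3))
s=ctrl.get_obs(); print(s["time_s"],s["eef_pos"],s["eef_rot"])
E
```

```text
top cam [0.19476656 0.01419985 1.71587018] f 620.9424593660427
scale 0.59 [248. 259.  40.  87.] ztop 0.055 c [0.541 0.231 0.054] ext [0.223 0.103 0.016]
bezel_grip 0.7 [250. 285.  22.  25.] ztop 0.059 c [0.46  0.217 0.057] ext [0.061 0.061 0.011]
bezel_grip 0.5 [338. 187.  59.  11.] ztop 0.029 c [ 0.758 -0.013  0.029] ext [0.046 0.163 0.015]
pan_top 0.75 [249. 234.  38.  30.] ztop 0.054 c [0.6   0.231 0.053] ext [0.105 0.103 0.014]
pan_top 0.17 [250. 285.  26.  28.] ztop 0.059 c [0.46  0.217 0.057] ext [0.061 0.061 0.011]
ramekin 0.95 [488. 302.  24.  27.] ztop 0.047 c [ 0.44  -0.441  0.046] ext [0.061 0.061 0.014]
ramekin 0.66 [417. 351.  25.  24.] ztop 0.047 c [ 0.302 -0.241  0.047] ext [0.061 0.062 0.017]
ramekin 0.65 [422. 292.  29.  21.] ztop 0.05 c [ 0.462 -0.258  0.048] ext [0.061 0.061 0.013]
big_ramekin 0.68 [408. 242.  35.  34.] ztop 0.055 c [ 0.597 -0.216  0.054] ext [0.085 0.086 0.015]
tray 0.67 [412. 268.  91. 114.] ztop 0.015 c [ 0.498 -0.216  0.386] ext [0.387 0.28  0.757]
crusher 0.92 [328. 213.  22.  28.] ztop 0.096 c [0.666 0.004 0.096] ext [0.063 0.041 0.016]
crush
[... 1269 characters left out ...]
 ext [0.087 0.088 0.013]
tray 0.95 [334. 317. 150.  91.] ztop 0.013 c [ 0.532 -0.236  0.029] ext [0.321 0.249 0.047]
crusher 0.64 [360. 232.  25.  36.] ztop 0.092 c [0.668 0.001 0.09 ] ext [0.06  0.048 0.013]
pill_case 0.69 [395. 241.  39.  47.] ztop 0.025 c [ 0.76  -0.017  0.023] ext [0.046 0.168 0.011]
tumbler 0.83 [292. 144.  21.  37.] ztop 0.097 c [0.573 0.466 0.095] ext [0.069 0.082 0.013]
pill_bottle 0.75 [383. 390.  20.  39.] ztop 0.075 c [ 0.578 -0.487  0.073] ext [0.035 0.037 0.01 ]
pill_bottle 0.41 [294. 198.  83.  41.] ztop 0.052 c [0.54  0.228 0.051] ext [0.221 0.113 0.015]
1.1 [ 0.20730415 -0.53635375  0.23128368] [-4.38778633e-06  9.83046745e-01  1.83355111e-01  8.96502543e-07]
```

```bash
python3 - <<'E'
import cv2,numpy as np
s=cv2.imread("pics/side0.png"); t=cv2.imread("pics/top0.png")
a=cv2.resize(s[270:430,200:420],None,fx=2.5,fy=2.5,interpolation=3)   # 550x400
b=cv2.resize(t[200:320,220:280],None,fx=4,fy=4,interpolation=3) #240x480
cv2.imwrite("pics/c0.png",np.hstack([cv2.copyMakeBorder(a,0,80,0,0,0),b]))
E
```

```text
(no output)
```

View pics/top0.png

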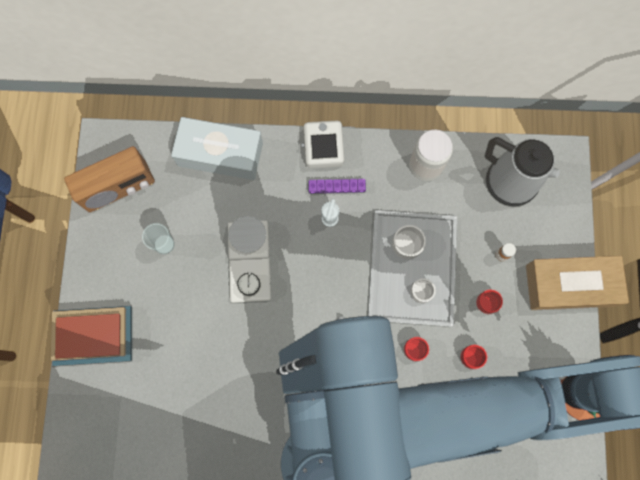

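View pics/c0.png

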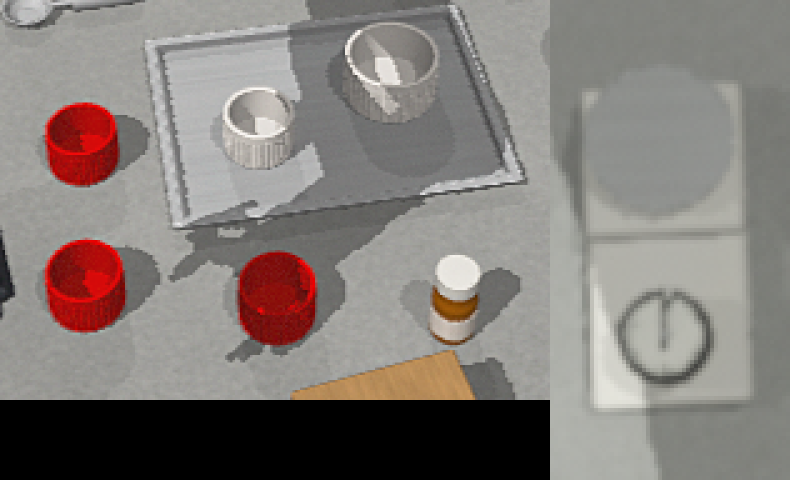

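Three red look-alikes sit at top-view pixels (490,302), (417,349) and (474,357). The small white ramekin on the tray at (423,292) is the one meant: it is white, about 62 mm across, and on the tray. The crop confirms it. The big one is at (408,242). The scale's pan is at (249,234) and its dial at (250,285), with the zero mark facing the pan.

move_arm:
  series:
    - [[1,338,-166,111,0],[1,338,-166,111,0],[1,338,-166,111,0],[1,338,-166,111,0],[1,338,-166,111,0],[1,338,-166,111,0],[1,338,-166,111,0],[1,338,-166,111,0],[1,338,-166,111,0],[1,338,-166,111,0]]

```text
time_s: 1.93
eef_pos: [0.4644, -0.2555, 0.1188]
eef_rot: [-0.001, 0.983, 0.185, -0.0]
wrist_force: [-0.1, 0.3, 0.5]
opening: 0.998
grasp_force: 0.0
```

move_arm:
  series:
    - [[1,0,0,0,0],[1,0,0,30,0],[1,0,0,60,0],[1,0,0,85,0],[1,0,0,100,0],[1,0,0,106,0],[1,0,0,106,0],[0,0,0,106,0],[0,0,0,106,0],[0,0,0,106,0]]

```text
time_s: 2.77
eef_pos: [0.464, -0.2611, 0.0165]
eef_rot: [0.001, 0.983, 0.183, 0.001]
wrist_force: [-0.0, 0.2, 4.2]
opening: 0.724
grasp_force: 65.7
```

move_arm:
  series:
    - [[0,0,0,0,0],[0,0,0,0,0],[0,0,0,0,0],[0,0,0,0,0],[0,0,0,0,0],[0,0,0,-20,0],[0,0,0,-50,0],[0,0,0,-80,0],[0,0,0,-110,0],[0,0,0,-120,0]]

```text
time_s: 3.6
eef_pos: [0.465, -0.2616, 0.1398]
eef_rot: [0.003, 0.983, 0.183, 0.003]
wrist_force: [1.5, -0.8, 0.3]
opening: 0.72
grasp_force: 66.0
```

```bash
python3 - <<'E'
from h import *
im,d=camera("side"); C=cloud("side",d); cv2.imwrite("pics/s1.png",cv2.resize(im[120:420,180:460],None,fx=2,fy=2))
for o in("ramekin","big_ramekin","pan_top"):
    for r in outline_of(o,"side")[:3]:
        p=C[r["region"]&(d>0)]; zt=np.percentile(p[:,2],95); q=p[(p[:,2]>zt-.012)]
        print(o,round(r["conf"],2),np.round(r["bbox"]),zt.round(3),p[:,2].min().round(3),((q.min(0)+q.max(0))/2).round(3),np.ptp(q,axis=0).round(3))
s=ctrl.get_obs(); print(s["time_s"],s["eef_pos"],s["eef_rot"],s["wrist_force"],s["opening"])
E
```

```text
ramekin 0.89 [311. 390.  30.  40.] 0.043 -0.006 [ 0.44  -0.444  0.039] [0.063 0.065 0.016]
ramekin 0.88 [231. 327.  28.  36.] 0.043 -0.007 [ 0.305 -0.244  0.039] [0.063 0.069 0.016]
ramekin 0.74 [234. 386.  29.  37.] 0.043 -0.001 [ 0.29  -0.399  0.04 ] [0.062 0.068 0.017]
big_ramekin 0.57 [356. 298.  41.  41.] 0.051 -0.001 [ 0.598 -0.22   0.049] [0.089 0.092 0.018]
pan_top 0.56 [327. 183.  10.  18.] 0.05 -0.003 [0.582 0.004 0.209] [0.141 0.52  0.341]
3.8 [ 0.46223769 -0.25925203  0.13343554] [-3.12458374e-04  9.83043394e-01  1.83372634e-01 -2.53175354e-04] [ 0.17258379 -0.21303652 -2.30628954] 0.7206177218083029
```

View pics/s1.png

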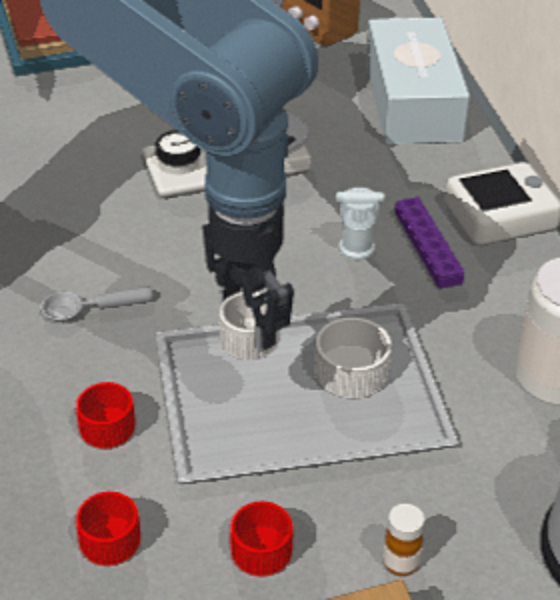

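move_arm:
  series:
    - [[0,6,-8,-15,0],[0,24,-32,-30,0],[0,48,-64,-40,0],[0,72,-96,-40,0],[0,96,-128,-40,0],[0,120,-160,-40,0],[0,144,-192,-40,0],[0,168,-224,-40,0],[0,192,-256,-40,0],[0,216,-288,-40,0]]

```text
time_s: 4.63
eef_pos: [0.559, 0.0889, 0.1714]
eef_rot: [-0.0, 0.983, 0.183, -0.002]
wrist_force: [0.8, -1.2, -0.6]
opening: 0.724
grasp_force: 65.9
```

move_arm:
  series:
    - [[0,20,-28,0,0],[0,40,-55,0,0],[0,60,-80,0,0],[0,75,-100,0,0],[0,83,-112,0,0],[0,88,-118,0,0],[0,89,-120,0,0],[0,89,-120,10,0],[0,89,-120,20,0],[0,89,-120,20,0]]

```text
time_s: 5.47
eef_pos: [0.5982, 0.229, 0.1508]
eef_rot: [0.0, 0.983, 0.183, -0.003]
wrist_force: [-0.9, 0.1, -1.7]
opening: 0.725
grasp_force: 65.9
```

```bash
python3 - <<'E'
from h import *
im,d=camera("side"); cv2.imwrite("pics/s2.png",cv2.resize(im[110:250,220:380],None,fx=5,fy=4.2,interpolation=3)[:600,:800])
s=ctrl.get_obs(); print(s["time_s"],s["eef_pos"],s["eef_rot"],s["wrist_force"],s["opening"],s["q"])
C=cloud("side",d)
for o in("ramekin","pan_top","bezel_grip"):
    for r in outline_of(o,"side")[:3]:
        p=C[r["region"]&(d>0)]; zt=np.percentile(p[:,2],95); q=p[(p[:,2]>zt-.012)]
        print(o,round(r["conf"],2),np.round(r["bbox"]),zt.round(3),p[:,2].min().round(3),((q.min(0)+q.max(0))/2).round(3),np.ptp(q,axis=0).round(3))
E
```

```text
5.5167 [0.59867382 0.22925496 0.15189903] [ 1.08115619e-04  9.83185591e-01  1.82596549e-01 -2.14037657e-03] [-0.11557046 -0.68551591 -0.55162705] 0.724254534143522 [ 1.81020842e-01  4.02232426e-01  1.49469917e+00 -2.39695371e-04
  1.24894125e+00  1.38463911e+00]
ramekin 0.89 [234. 383.  31.  36.] 0.043 -0.001 [ 0.29  -0.399  0.04 ] [0.061 0.067 0.017]
ramekin 0.73 [230. 328.  28.  34.] 0.043 -0.004 [ 0.305 -0.246  0.039] [0.062 0.068 0.016]
ramekin 0.68 [312. 389.  29.  37.] 0.043 -0.002 [ 0.441 -0.445  0.039] [0.063 0.064 0.016]
pan_top 0.89 [315. 185.  37.  21.] 0.05 -0.007 [0.601 0.23  0.046] [0.104 0.116 0.014]
```

View pics/s2.png

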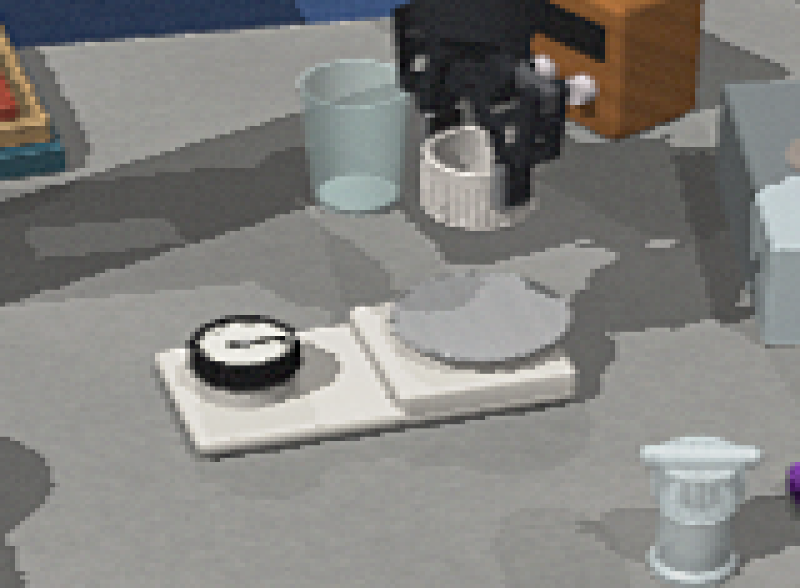

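The ramekin is held upright above the pan (ramekin at crop pixel (477,175), pan at (480,315)). The pointer and dial are visible at (245,345). I'll lower it now.

move_arm:
  series:
    - [[0,0,0,20,0],[0,0,0,45,0],[0,0,0,65,0],[0,0,0,78,0],[0,0,0,85,0],[0,0,0,88,0],[0,0,0,89,0],[0,0,0,89,0],[0,0,0,89,0],[0,0,0,89,0]]

```text
time_s: 6.5
eef_pos: [0.601, 0.231, 0.0666]
eef_rot: [-0.0, 0.983, 0.183, 0.001]
wrist_force: [0.3, -0.8, -1.3]
opening: 0.725
grasp_force: 65.9
```

move_arm:
  series:
    - [[0,0,0,1,0],[0,0,0,2,0],[0,0,0,3,0],[0,0,0,4,0],[0,0,0,5,0],[0,0,0,5,0],[0,0,0,5,0],[0,0,0,5,0],[0,0,0,5,0],[0,0,0,5,0]]

```text
time_s: 7.33
eef_pos: [0.6001, 0.2309, 0.0603]
eef_rot: [-0.0, 0.983, 0.183, -0.0]
wrist_force: [-0.5, 0.5, -0.2]
opening: 0.725
grasp_force: 65.9
```

```bash
python3 - <<'E'
from h import *
im,d=camera("side"); cv2.imwrite("pics/s3.png",cv2.resize(im[140:230,250:350],None,fx=6,fy=6,interpolation=3))
s=ctrl.get_obs(); print(s["time_s"],s["eef_pos"],s["eef_rot"],s["wrist_force"],s["opening"])
E
```

```text
7.3833 [0.6000951  0.23087788 0.06030653] [-7.39924930e-06  9.83043494e-01  1.83372538e-01 -4.39463847e-05] [-0.63856256  0.26977738 -0.42543045] 0.7236868937959529
```

View pics/s3.png

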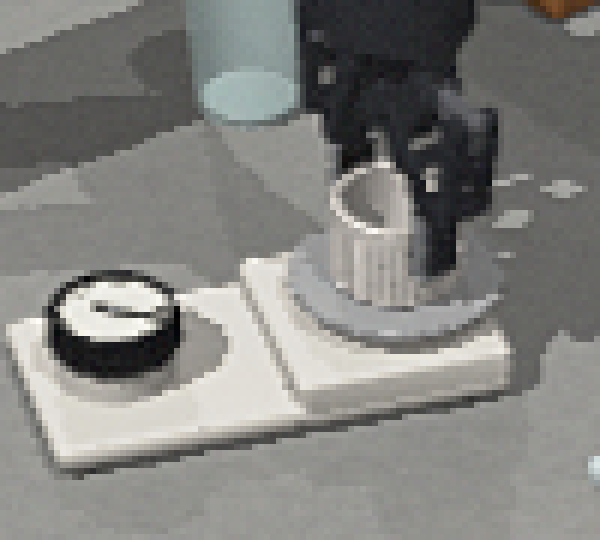

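Ramekin is above the pan's middle, and the pointer has begun to turn, so it is touching. I'll lower it 2 mm more, then release.

move_arm:
  series:
    - [[0,0,0,1,0],[0,0,0,2,0],[0,0,0,2,0],[0,0,0,2,0],[1,0,0,2,0],[1,0,0,2,0],[1,0,0,2,0],[1,0,0,2,0],[1,0,0,2,0],[1,0,0,2,0]]

```text
time_s: 8.22
eef_pos: [0.6002, 0.2309, 0.0583]
eef_rot: [-0.0, 0.983, 0.183, 0.0]
wrist_force: [0.9, -0.4, -0.3]
opening: 0.999
grasp_force: 0.0
```

move_arm:
  series:
    - [[1,0,0,0,0],[1,0,0,0,0],[1,0,0,-10,0],[1,0,0,-25,0],[1,0,0,-50,0],[1,0,0,-75,0],[1,0,0,-100,0],[1,0,0,-120,0],[1,0,0,-120,0],[1,0,0,-120,0]]

```text
time_s: 9.05
eef_pos: [0.6012, 0.2311, 0.1807]
eef_rot: [0.0, 0.983, 0.183, 0.002]
wrist_force: [0.4, 0.6, 0.4]
opening: 0.998
grasp_force: 0.0
```

```bash
python3 - <<'E'
from h import *
im,d=camera("side"); C=cloud("side",d)
for o in("ramekin","bezel_grip"):
    for r in outline_of(o,"side")[:5]:
        p=C[r["region"]&(d>0)]; zt=np.percentile(p[:,2],95); q=p[(p[:,2]>zt-.012)]
        print(o,round(r["conf"],2),np.round(r["bbox"]),zt.round(3),((q.min(0)+q.max(0))/2).round(3),np.ptp(q,axis=0).round(3))
# rectified dial
def rect(n,im,c,z,S=600,L=.08):
    pts=np.array([[-1,-1],[1,-1],[1,1],[-1,1]])*L/2
    src=np.float32([proj(n,[c[0]+a,c[1]+b,z]) for a,b in pts])
    # image right=+x, up=+y
    dst=np.float32([[0,S],[S,S],[S,0],[0,0]])
    return cv2.warpPerspective(im,cv2.getPerspectiveTransform(src,dst),(S,S),flags=cv2.INTER_CUBIC)
r1=rect("side",im,(.4605,.2165),.053,400)
it,_=camera("top"); r2=rect("top",it,(.4605,.2165),.053,400)
cv2.imwrite("pics/d4.png",np.vstack([np.hstack([r1,r2]),cv2.copyMakeBorder(cv2.resize(im[140:230,250:350],None,fx=2.2,fy=2.2),0,2,0,580,0)]))
s=ctrl.get_obs(); print(s["time_s"],s["eef_pos"],s["opening"])
E
```

```text
ramekin 0.98 [311. 389.  27.  37.] 0.043 [ 0.441 -0.444  0.039] [0.063 0.067 0.015]
ramekin 0.93 [316. 180.  25.  25.] 0.088 [0.601 0.23  0.084] [0.062 0.074 0.015]
ramekin 0.73 [231. 327.  27.  32.] 0.043 [ 0.305 -0.245  0.039] [0.063 0.07  0.016]
ramekin 0.43 [290. 143.  21.  38.] 0.097 [0.574 0.466 0.094] [0.07  0.081 0.019]
ramekin 0.27 [381. 388.  20.  33.] 0.076 [ 0.578 -0.486  0.073] [0.034 0.037 0.018]
bezel_grip 0.74 [269. 194.  27.  21.] 0.055 [0.461 0.214 0.051] [0.059 0.068 0.015]
9.25 [0.59915094 0.23062803 0.1766551 ] 0.9999470101500428
```

View pics/d4.png

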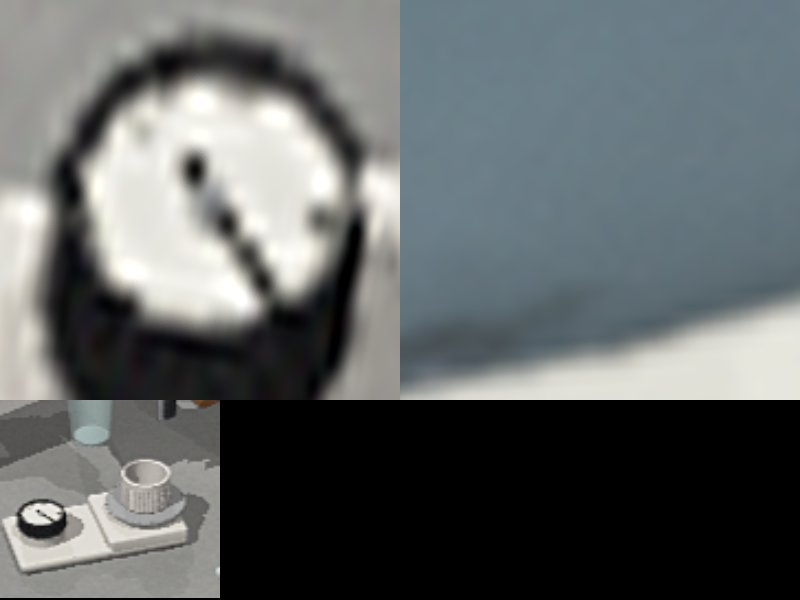

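Ramekin stands upright on the pan at (0.601, 0.230), about 1 mm from the middle. In the rectified dial view the pointer runs from (190,160) to (268,295), so about 1.14 rad. The zero mark is at (320,215), about 0.24 rad. The bezel therefore needs about +0.9 rad.

move_arm:
  series:
    - [[1,-15,-4,0,-0.05],[1,-40,-11,0,-0.13],[1,-70,-19,0,-0.2],[1,-100,-27,0,-0.28],[1,-120,-33,10,-0.35],[1,-132,-36,25,-0.4],[1,-135,-37,40,-0.4],[1,-135,-37,50,-0.4],[1,-135,-37,50,-0.4],[1,-135,-37,50,-0.4]]

```text
time_s: 10.08
eef_pos: [0.4607, 0.2166, 0.1275]
eef_rot: [-0.0, 0.927, 0.375, -0.001]
wrist_force: [-0.1, -0.0, 0.5]
opening: 0.999
grasp_force: 0.0
```

move_arm:
  series:
    - [[1,0,0,25,0],[1,0,0,50,0],[1,0,0,75,0],[1,0,0,92,0],[1,0,0,100,0],[1,0,0,100,0],[1,0,0,100,0],[0,0,0,100,0],[0,0,0,100,0],[0,0,0,100,0]]

```text
time_s: 10.92
eef_pos: [0.4615, 0.2178, 0.0302]
eef_rot: [-0.001, 0.927, 0.375, 0.001]
wrist_force: [-3.9, 4.0, 8.3]
opening: 0.732
grasp_force: 64.2
```

move_arm:
  series:
    - [[0,0,0,0,0],[0,0,0,0,0.1],[0,0,0,0,0.2],[0,0,0,0,0.3],[0,0,0,0,0.4],[0,0,0,0,0.5],[0,0,0,0,0.6],[0,0,0,0,0.7],[0,0,0,0,0.8],[0,0,0,0,0.9]]

```text
time_s: 11.75
eef_pos: [0.461, 0.2191, 0.0302]
eef_rot: [-0.002, 0.998, -0.068, 0.0]
wrist_force: [-4.9, 11.4, 6.2]
opening: 0.729
grasp_force: 64.4
```

move_arm:
  series:
    - [[0,0,0,0,0],[0,0,0,0,0],[0,0,0,0,0],[1,0,0,0,0],[1,0,0,0,0],[1,0,0,0,0],[1,0,0,0,0],[1,0,0,-20,0],[1,0,0,-50,0],[1,0,0,-80,0]]

```text
time_s: 12.58
eef_pos: [0.46, 0.2162, 0.1084]
eef_rot: [0.0, 0.998, -0.066, -0.001]
wrist_force: [-0.3, 0.4, -1.0]
opening: 1.0
grasp_force: 0.0
```

```bash
cat >> h.py <<'E'
def rect(n,im,c,z,S=600,L=.08):
    pts=np.array([[-1,-1],[1,-1],[1,1],[-1,1]])*L/2
    src=np.float32([proj(n,[c[0]+a,c[1]+b,z]) for a,b in pts])
    dst=np.float32([[0,S],[S,S],[S,0],[0,0]])
    return cv2.warpPerspective(im,cv2.getPerspectiveTransform(src,dst),(S,S),flags=cv2.INTER_CUBIC)
E
python3 - <<'E'
from h import *
im,d=camera("side"); cv2.imwrite("pics/d5.png",np.hstack([rect("side",im,(.4632,.2165),.053,400),cv2.resize(im[130:230,250:350],(400,400))]))
s=ctrl.get_obs(); print(s["time_s"],s["eef_pos"],s["eef_rot"],s["opening"],s["q"][5])
E
```

```text
12.6333 [0.46438351 0.21732982 0.11514563] [-9.91068485e-04  9.97841459e-01 -6.55500051e-02  3.82583624e-03] 1.0064279843705388 1.9080507759267473
```

View pics/d5.png

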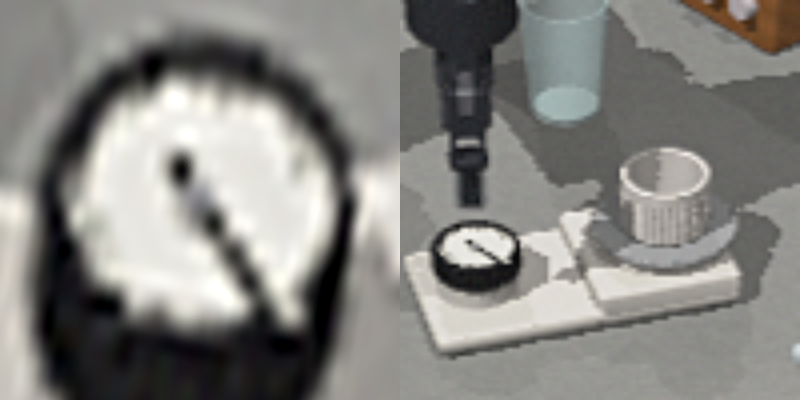

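The pointer tip is at (270,312) and the white index on the rim at about (298,308), so roughly 0.15 rad is still to go. I'll average frames from both cameras for a sharper measure.

```bash
python3 - <<'E'
from h import *
np.save("side_avg.npy",np.mean([camera("side")[0].astype(np.float32) for _ in range(6)],0))
E
```

move_arm:
  series:
    - [[1,0,10,-20,0],[1,0,40,-40,0],[1,0,75,-60,0],[1,0,110,-60,0],[1,0,145,-60,0],[1,0,180,-60,0],[1,0,210,-60,0],[1,0,235,-60,0],[1,0,250,-60,0],[1,0,250,-60,0]]

```text
time_s: 13.77
eef_pos: [0.4273, -0.0335, 0.1672]
eef_rot: [0.0, 0.998, -0.067, -0.001]
wrist_force: [-0.7, -0.1, -0.7]
opening: 1.001
grasp_force: 0.0
```

```bash
python3 - <<'E'
from h import *
t=np.mean([camera("top")[0].astype(np.float32) for _ in range(6)],0); np.save("top_avg.npy",t)
s=np.load("side_avg.npy")
f=lambda a:np.clip(a,0,255).astype(np.uint8)
im0=cv2.imread("pics/top0.png")
# refine top dial centre: dark ring centroid before (z 56)
A=rect("side",s,(.4632,.2165),.054,380,.076); B=rect("top",t,(.4605,.2165),.054,380,.076)
cv2.imwrite("pics/d6.png",f(np.hstack([A,B])))
print(ctrl.get_obs()["time_s"])
E
```

```text
14.0667
```

View pics/d6.png

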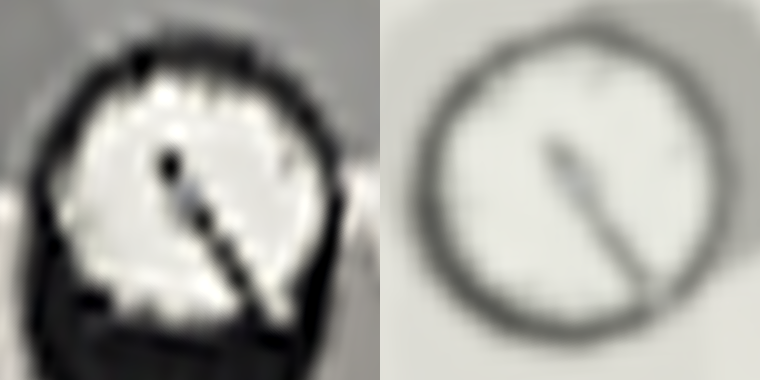

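```bash
python3 - <<'E'
from h import *
for n,f,c0 in(("top","top_avg.npy",(.4605,.2165)),("side","side_avg.npy",(.4632,.2165))):
    g=cv2.cvtColor(rect(n,np.load(f),c0,.054,400,.08),cv2.COLOR_BGR2GRAY)   # 5px/mm
    # ring centre by best dark circle r=29.5mm
    a=np.linspace(0,2*np.pi,180,endpoint=False); best=min(((cv2.remap(g,np.float32([x+148*np.cos(a)]),np.float32([y-148*np.sin(a)]),1).mean(),x,y) for x in range(185,230,1) for y in range(180,215,1)))
    _,x,y=best; print(n,best)
    def prof(r0,r1,th): 
        r=np.arange(r0,r1,.5)*5; T,Rr=np.meshgrid(th,r); return cv2.remap(g,np.float32(x+Rr*np.cos(T)),np.float32(y-Rr*np.sin(T)),1).mean(0)
    th=np.arange(-1.8,.61,.1)
    for nm,p in(("ptr 12-22",prof(12,22,th)),("rim 28-31",prof(28,31,th)),("card 21-26",prof(21,26,th))): print(nm,p.astype(int))
    w=np.arange(-1.6,-.5,.01); print("ptr min",w[prof(10,20,w).argmin()],"rim max",w[prof(28.5,31,w).argmax()])
E
```

```text
top (np.float32(119.96762), 205, 195)
ptr 12-22 [229 229 229 228 227 223 210 185 163 170 198 218 227 230 231 231 231 232
 231 230 229 228 229 231 231]
rim 28-31 [110 110 116 116 119 124 123 125 153 163 144 137 138 137 143 143 141 143
 144 140 140 140 135 131 129]
card 21-26 [207 208 213 210 208 212 208 186 163 174 201 221 225 222 223 225 226 225
 224 221 217 210 212 216 214]
ptr min -0.9799999999999995 rim max -0.9099999999999995
side (np.float32(28.670969), 198, 214)
ptr 12-22 [229 233 230 231 240 245 213 133  61  87 169 222 238 238 234 231 230 229
 230 231 226 220 220 228 232]
rim 28-31 [ 15  11  13  15  18  24  18   9  37 140 134  33   8   0   7  16  28  38
  36  75  78  49  47  52  32]
card 21-26 [130 148 133 125 133 146 144  89  57 147 223 215 209 215 212 221 232 239
 241 234 231 209 180 186 193]
ptr min -0.9699999999999995 rim max -0.8499999999999994
```

```bash
python3 - <<'E'
from h import *
def an(n,im,c0,x,y,lo,hi):
    g=cv2.cvtColor(rect(n,im.astype(np.float32),c0,.054,400,.08),cv2.COLOR_BGR2GRAY)
    def prof(r0,r1,th):
        r=np.arange(r0,r1,.5)*5; T,Rr=np.meshgrid(th,r); return cv2.remap(g,np.float32(x+Rr*np.cos(T)),np.float32(y-Rr*np.sin(T)),1).mean(0)
    w=np.arange(lo,hi,.01)
    def peak(p): p=p-np.percentile(p,60); p[p<.5*p.max()]=0; i=p.argmax(); s=slice(max(0,i-25),i+25); return (w[s]*p[s]).sum()/p[s].sum()
    return peak(-prof(8,18,w)),peak(prof(28.5,31,w))
for x,y in((205,195),(203,194),(207,196)):
  print("top  0/now ptr,idx",an("top",cv2.imread("pics/top0.png"),(.4605,.2165),x,y,-.7,.7),an("top",np.load("top_avg.npy"),(.4605,.2165),x,y,-1.6,-.4))
for x,y in((198,214),(200,203)):
  print("side 0/now",an("side",cv2.imread("pics/side0.png"),(.4632,.2165),x,y,-.7,.7),an("side",np.load("side_avg.npy"),(.4632,.2165),x,y,-1.6,-.4))
E
```

```text
top  0/now ptr,idx (np.float64(0.07585882976453191), np.float64(-0.035127847376452186)) (np.float64(-0.9797915451197119), np.float64(-0.923896325905499))
top  0/now ptr,idx (np.float64(0.06386525377847373), np.float64(-0.04026417331844535)) (np.float64(-0.9645285398452447), np.float64(-0.9110282923094964))
top  0/now ptr,idx (np.float64(0.09386042292861028), np.float64(-0.02700755758103906)) (np.float64(-0.9950016335276136), np.float64(-0.9305934814229814))
side 0/now (np.float64(0.19847660318065755), np.float64(0.1059489787145066)) (np.float64(-0.9598899117102283), np.float64(-0.8549276470411102))
side 0/now (np.float64(0.04166375940835365), np.float64(0.044291710660509916)) (np.float64(-1.075505008362293), np.float64(-0.9067546237926286))
```

Both cameras put the index short of the pointer, by 0.055 rad (top) and 0.1 to 0.15 rad (side). I'll correct by +0.08.

move_arm:
  series:
    - [[1,0,-15,0,0],[1,0,-45,0,0],[1,0,-80,0,0],[1,0,-115,0,0],[1,0,-150,0,0],[1,0,-185,0,0],[1,0,-220,10,0],[1,0,-240,30,0],[1,0,-250,50,0],[1,0,-250,60,0]]

```text
time_s: 14.9
eef_pos: [0.4591, 0.2195, 0.106]
eef_rot: [0.0, 0.998, -0.063, -0.001]
wrist_force: [-0.9, -0.0, -0.6]
opening: 1.0
grasp_force: 0.0
```

move_arm:
  series:
    - [[1,0,0,0,0],[1,0,0,10,0],[1,0,0,35,0],[1,0,0,60,0],[1,0,0,75,0],[1,0,0,80,0],[1,0,0,80,0],[0,0,0,80,0],[0,0,0,80,0],[0,0,0,80,0]]

```text
time_s: 15.73
eef_pos: [0.4633, 0.2189, 0.0312]
eef_rot: [-0.002, 0.998, -0.066, 0.002]
wrist_force: [-2.0, 8.4, 6.5]
opening: 0.726
grasp_force: 64.4
```

move_arm:
  series:
    - [[0,0,0,0,0],[0,0,0,0,0.02],[0,0,0,0,0.04],[0,0,0,0,0.06],[0,0,0,0,0.08],[0,0,0,0,0.08],[0,0,0,0,0.08],[0,0,0,0,0.08],[0,0,0,0,0.08],[0,0,0,0,0.08]]

```text
time_s: 16.57
eef_pos: [0.4633, 0.2188, 0.0312]
eef_rot: [-0.002, 0.994, -0.106, 0.003]
wrist_force: [-0.6, 7.3, 6.4]
opening: 0.732
grasp_force: 64.5
```

move_arm:
  series:
    - [[1,0,0,0,0],[1,0,0,0,0],[1,0,0,0,0],[1,0,0,0,0],[1,0,0,-20,0],[1,0,0,-50,0],[1,0,0,-80,0],[1,0,0,-110,0],[1,0,0,-130,0],[1,0,0,-130,0]]

```text
time_s: 17.4
eef_pos: [0.464, 0.2172, 0.1634]
eef_rot: [-0.001, 0.994, -0.105, 0.004]
wrist_force: [0.7, 0.6, 0.0]
opening: 1.0
grasp_force: 0.0
```

```bash
python3 - <<'E'
from h import *
np.save("side_avg2.npy",np.mean([camera("side")[0].astype(np.float32) for _ in range(6)],0))
print(ctrl.get_obs()["eef_rot"])
E
```

```text
[ 4.99208832e-04  9.94423161e-01 -1.05452836e-01 -1.42348970e-03]
```

move_arm:
  series:
    - [[1,0,10,0,0],[1,0,40,0,0],[1,0,75,0,0],[1,0,110,0,0],[1,0,145,0,0],[1,0,180,0,0],[1,0,210,0,0],[1,0,235,0,0],[1,0,250,0,0],[1,0,250,0,0]]

```text
time_s: 18.53
eef_pos: [0.4074, -0.0304, 0.1577]
eef_rot: [0.0, 0.994, -0.107, -0.001]
wrist_force: [0.0, 0.6, 0.5]
opening: 0.999
grasp_force: 0.0
```

```bash
python3 - <<'E'
from h import *
def an(n,im,c0,x,y,lo,hi):
    g=cv2.cvtColor(rect(n,im.astype(np.float32),c0,.054,400,.08),cv2.COLOR_BGR2GRAY)
    def prof(r0,r1,th):
        r=np.arange(r0,r1,.5)*5; T,Rr=np.meshgrid(th,r); return cv2.remap(g,np.float32(x+Rr*np.cos(T)),np.float32(y-Rr*np.sin(T)),1).mean(0)
    w=np.arange(lo,hi,.01)
    def peak(p): p=p-np.percentile(p,60); p[p<.5*p.max()]=0; i=p.argmax(); s=slice(max(0,i-25),i+25); return (w[s]*p[s]).sum()/p[s].sum()
    return peak(-prof(8,18,w)),peak(prof(28.5,31,w))
t=np.mean([camera("top")[0].astype(np.float32) for _ in range(6)],0); s=np.load("side_avg2.npy")
print("top",an("top",t,(.4605,.2165),205,195,-1.6,-.4))
for x,y in((198,214),(200,203)): print("side",an("side",s,(.4632,.2165),x,y,-1.6,-.4))
f=lambda a:np.clip(a,0,255).astype(np.uint8)
cv2.imwrite("pics/d7.png",f(np.hstack([rect("side",s,(.4632,.2165),.054,380,.076),rect("top",t,(.4605,.2165),.054,380,.076)])))
_,d=camera("top"); C=cloud("top",d)
for o in("ramekin","big_ramekin","crusher"):
  for r in outline_of(o,"top")[:3]:
    p=C[r["region"]&(d>0)]; zt=np.percentile(p[:,2],95); q=p[p[:,2]>zt-.012]; print(o,round(r["conf"],2),((q.min(0)+q.max(0))/2).round(3))
print(ctrl.get_obs()["time_s"])
E
```

```text
top (np.float64(-0.9801543868641829), np.float64(-1.044199847168764))
side (np.float64(-0.9597846063959664), np.float64(-0.9812700761354904))
side (np.float64(-1.075376737204707), np.float64(-1.0151191558279924))
ramekin 0.93 [ 0.304 -0.241  0.044]
ramekin 0.67 [0.598 0.229 0.09 ]
ramekin 0.67 [ 0.289 -0.396  0.044]
big_ramekin 0.71 [ 0.599 -0.216  0.052]
crusher 0.83 [0.665 0.003 0.093]
19.0333
```

View pics/d7.png

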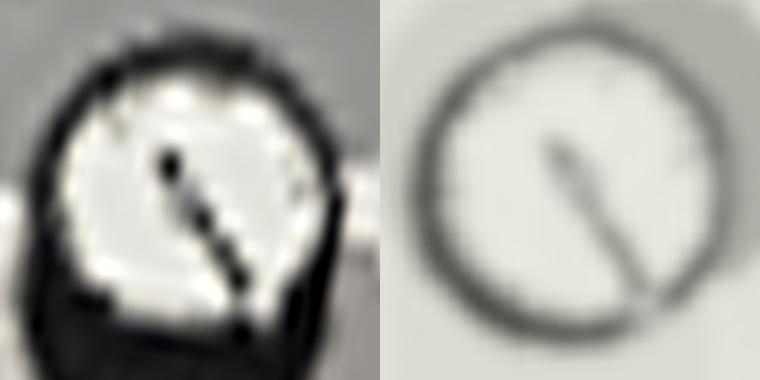

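The white index now lies in line with the pointer tip in both views: side about (255,322), top about (648,303). The differences are -0.06 to +0.06 rad, against a tolerance of 0.125 rad. The ramekin is on the pan, the other things checked have not moved, and the arm is clear.

```bash
python3 -c "
from bench import order
print(order.hand_in())"
```

```text
the job is handed in; nothing more can be done
None
```

I handed the job in: the smaller ramekin stands on the pan about 1–3 mm from its middle, and the bezel's zero mark is at the pointer tip to within about 0.06 rad as measured (0.125 rad allowed). The hand-in did not report a verdict.

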